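# Dry-run the brazing slide and hold the purge open

## Robot

A 6-joint arm with a two-finger parallel gripper is mounted at the origin on the work surface. World frame = base frame: x ahead of the robot, y to its left, z up, the work surface at z = 0. Lengths are in m, angles in rad, forces in N, time in s.
With the tool pointing down it reaches from about 0.425 to 0.95 m from the base axis. Payload 3.5 kg.
Tool frame: the origin (TCP) lies midway between the tips of the shut fingers; the grasp point (between the pads) lies 19 mm behind it (ctrl.hold_point_z is the distance from the TCP to the grasp point, in m); z points along the fingers, y is the line along which they close (so a half turn about z gives the same grasp; the last joint's range is limited). The gripper opens to 85 mm and grips with 20 to 120 N. Pads are 22 mm wide; open, the fingers measure 114 mm over their backs; the gripper's body (76 mm by 85 mm) begins 54 mm behind the grasp point. The pads swing forward as they close: fully open they stand 13 mm farther back than shut.
Start: joints at [-1.46, 0.286, 1.577, -0, 1.279, -0.15], TCP at [0.174, -0.652, 0.231] pointing down, gripper open.
Joint ranges: [-2.77, 2.77], [-0.9, 2.22], [0.21, 2.48], [-1.53, 4.67], [0.24, 2.81], [-2.84, 2.84]. Speed limits (rad/s): [2.79, 2.79, 3.14, 3.14, 3.14, 3.14].

## Interface

Orientations are given as a unit quaternion [x, y, z, w].
In Python, from plant import readout, cams, sign_off, ctrl gives the robot as it stands. The module is installed in compiled form; this text tells all that it offers.
- The arm moves only by the tool step_arm, never from a script. Its argument "increments" is a list of rows, each a list of 2 entries, a list of its own where there are three numbers: the shift along the world's x, y, z in mm, then the turn, a rotation vector about the world's x, y, z in rad. In form: [[[x, y, z], [rx, ry, rz]], ...]. A call has 1 to 8 rows; each row shifts and turns the commanded pose from where the row before left it; what a row does not reach is not made up. A row lasts 1/12 s, in which the tool goes at most 41.7 mm and 7.16 degrees, less where a joint would pass 70% of its speed; a pose out of reach is approached as far as the arm can. A call is refused whole if a number of a shift passes 41.7 or a number of a turn 0.125, either way. A call with a gripper value outside its range is refused whole. "fingers" is the opening, from -1 (shut) to 1 (fully open), set as the call begins (left out, the last holds). The fingers move at their own pace and stop on an object; "grip_force" is the grip in N (left out, the last holds). Time passes only in rows, so rows that do not move let the fingers close. It gives the time, the measured TCP pose, the force, the opening and the grip force at its end, in the units of the state.
- readout.get_state(): the state, without advancing time (a new reading comes with each control period).
- cams.read_camera(name): name is "side" or "top"; returns the picture (384x512x3 uint8, red, green, blue); there is no depth.
- cams.get_calibration(name): a dict with "fx", "fy", "cx", "cy" (pixels), "distortion" ([k1, k2, p1, p2, k3] as OpenCV has them; the pictures are not rectified), "eye" and "rotation" of the camera in the world. Camera axes: x right, y up, looking along -z (the intrinsics and any distortion apply to the point x, -y, -z); pixel columns grow to the right and rows downward; lengths in m; the calibration is good to about 2 mm. A picture is of the moment at which its call begins. get_calibration takes no time and is no camera call.
- sign_off(): hands the job in; it is judged then, once.
The state is a dict: "time": time; "qpos": joint angles; "dq": joint speeds; "joint_efforts": joint torques, N m; "eef_pos": TCP position; "tcp_rot": TCP orientation; "contact_force": force on the tool from outside, world axes, zero at the start; "wrist_torque": the same for the moment, N m; "opening": opening from 0.0 (shut) to 1.0 (fully open); "finger_force": force on a finger pad.
Only numpy, scipy, OpenCV 4.12 (cv2) and the standard library are available. Lean on these libraries where they do the work, as an engineer would, in place of code of your own. Each camera call takes 0.05 s, during which the arm holds its last target. There are 200 camera calls.

## Task

Dry-run the cold brazing fixture: move the carrier on its x-y slides so that the round boss comes under the middle of the fixed torch tip, pause there for about a second, then bring the square boss under the tip and pause there likewise, with the purge valve's pull bar kept shut until then. With the square boss left under the tip, pull the spring-return bar out until it is level with the fin of the mark clip, and finish while holding it there in the gripper: do not let go. Do not knock the torch, and leave the other things on the bench where they are.

Things in the scene. Friction and masses are not known exactly. Their poses are not given: they have to be found in the camera images.
- slide_base: Fixed grey base of the x-y slide table, 260 x 240 mm; origin under its centre on the bench. A cross slide runs on it along its x (+-70 mm), and the carrier on that along its y (+-70 mm): free in both at once, no turning, no spring, about 2 N each to move; they stay where left.
- carrier: Aluminium plate 170 x 250 mm, top 60 mm above the bench, riding on the x-y slides; axes parallel to the base's (y along its length), origin at bench level under its centre. A grille of five square steel tubes (tops 76 mm above the bench) is clamped on its +y part; near its -y end stands the black moving post.
- post (a point): Moving post of the carrier: upright black round post, 20 mm diameter, from 60 to 108 mm above the bench (a collar 34 mm across fills the lowest 4 mm). This point is on its axis, 96 mm above the bench: grip here from above, fingers closing along any level line. In the carrier frame at x 0, y -100 mm.
- round_boss (a point): Centre of the top of the round steel boss on the grille: disc 18 mm across, 6 mm high, top 82 mm above the bench; in the carrier frame at x +40, y +25 mm.
- square_boss (a point): Centre of the top of the square steel boss on the grille: 17 x 17 mm, 6 mm high, top 82 mm above the bench; in the carrier frame at x -30, y +75 mm.
- torch: Fixed unlit torch on a stand; origin on bench level straight below its tip. Its axes are parallel to the slide base's. From the tip the nozzle rises straight to 122 mm above the bench, then the neck and handle lean back along +y to an upright (200 mm tall) 200 mm in +y of the tip.
- torch_tip (a point): Tip of the torch nozzle, 94 mm above the bench, 12 mm above the boss tops, pointing straight down: the fixed pointer.
- purge_valve: Fixed purge valve: aluminium block 100 x 104 mm, 85 mm tall with a gauge on top (104 mm), on a dark plate 12 mm thick that reaches 200 mm out in -x. Origin on the bench under the block's centre; the pull bar comes out along this frame's -x (towards the robot).
- pull_bar: Spring-return slide: horizontal steel crossbar, 14 mm diameter, 96 mm long along the valve's y, on two 10 mm rods at its ends (y -42, +42 mm; free between). Origin: bar's centre, 55 mm up, axes as the valve's. Pulls out up to 90 mm along the valve's -x; a spring (120 N/m; 4 N at home, 14 N fully out) returns it if let go. Grip its middle from above, fingers closing along x.
- bar_end (a point): Centre of the bar's +y end, 48 mm in +y of the bar's origin, next to the fin of the mark clip; moves with the bar.
- bar_home (a point): Fixed point in the valve: the bar's centre when fully home, 115 mm in -x of the valve's origin, 65 mm before the block's face (55 mm before the rods' brass collars), 55 mm above the bench.
- mark_clip: The mark: small steel clip with an upright fin (3 mm thick, 10 mm wide, top 74 mm above the bench), fixed on a rail 66 mm in +y of the bar's middle, just beyond the bar's +y end. Origin in the fin's plane, 20 mm above the bench. The bar is at the mark when its centre has the same x in the valve frame as this clip, 30 to 65 mm out from the bar's home.
- tube_offcut: loose square steel tube offcut, 90 x 20 x 20 mm; a bystander, origin at its underside.
- wrench: loose open wrench, 140 mm long; a bystander, origin at its underside, lying flat.
- flux_jar: loose closed jar, 56 mm across, 60 mm tall; a bystander, origin at its underside.
- cup: loose white mug, 76 mm across, 85 mm tall; a bystander, origin at its underside.
- hammer: loose hammer, 260 mm long; a bystander, origin at its underside, lying flat.
- wood_block: loose wooden block, 90 x 50 x 35 mm; a bystander, origin at its underside.
- steel_weight: loose upright steel cylinder, 44 mm across, 50 mm tall; a bystander, origin at its underside.

How it is judged:
On the way, in this order (a step that is already met when the one before it is completed fails the run):
1. the round boss rests under the torch tip (within 7 mm), the purge bar shut, for 0.5 s (horizontal distance between torch_tip and round_boss below 0.007 m and linear speed of carrier below 0.02 m/s and x of pull_bar in the frame of purge_valve above -0.125 m), for 0.5 s.
2. the square boss rests under the torch tip (within 7 mm), the purge bar shut, for 0.5 s (horizontal distance between torch_tip and square_boss below 0.007 m and linear speed of carrier below 0.02 m/s and x of pull_bar in the frame of purge_valve above -0.125 m), for 0.5 s.
At the end, for the whole second after the job is handed in: The square boss is still within 7 mm (horizontally) of the torch tip, the pull bar is held still by the fingers (contact over 2 N) with its centre within 5 mm of the mark clip's fin along its travel (horizontal distance between torch_tip and square_boss below 0.007 m and linear speed of carrier below 0.02 m/s and x of mark_clip in the frame of pull_bar between -0.005 and 0.005 m and linear speed of pull_bar below 0.01 m/s and contact force between the fingers and pull_bar above 2 N); the arm keeps its last pose, push and grip.
It fails at once if the purge bar is pulled more than 15 mm while the square boss is not under the tip (within 10 mm) (x of pull_bar in the frame of purge_valve below -0.13 m and not (horizontal distance between torch_tip and square_boss below 0.01 m)).
It fails at once if the torch is knocked (over 3 N) (contact force between any of the arm, the fingers and torch above 3 N).
It fails at once if a bystander is moved more than 30 mm (distance of any of tube_offcut, wrench, flux_jar, cup, hammer, wood_block, steel_weight from where it was at the start of the episode above 0.03 m).
It also fails if it takes over 58 s, if anything falls off the work surface, if the arm or the gripper's body presses on something with over 40 N, if the wrist force passes 120 N, or if a joint passes its speed limit or range.

## Working session

There is one attempt and no reset: what is moved stays moved. The work goes in short steps, Python scripts to look and compute and a tool call to move; the robot and the scene stay as the last step left them, time stands still between calls to the robot, and variables do not carry over. Pictures are saved under pics/ and viewed, at most 10 in all, crops included, and the job is handed in when it is done.

Besides the shell and the picture viewer there is one more tool, called after ">>>" as name(argument=value, ...) on one line, values as JSON. step_arm: Moves the arm, as the interface text tells. Its arguments: {"type":"object","properties":{"increments":{"type":"array","items":{"type":"array"}},"fingers":{"type":"number"},"grip_force":{"type":"number"}},"required":["increments"]}

```bash
mkdir -p pics; cat > h.py <<'E'
import numpy as np, cv2
from plant import readout, cams, sign_off, ctrl
def snap(n,f):
    im=cams.read_camera(n); cv2.imwrite(f'pics/{f}.png',cv2.cvtColor(im,cv2.COLOR_RGB2BGR)); return im
def ray(n,uv):
    c=cams.get_calibration(n)
    K=np.array([[c['fx'],0,c['cx']],[0,c['fy'],c['cy']],[0,0,1.]])
    p=cv2.undistortPoints(np.array(uv,float).reshape(-1,1,2),K,np.array(c['distortion'])).reshape(-1,2)
    d=np.c_[p[:,0],-p[:,1],-np.ones(len(p))]@np.array(c['rotation']).T
    return np.array(c['eye']),d
def onz(n,uv,z):
    e,d=ray(n,uv); return e+d*((z-e[2])/d[:,2:3])
def proj(n,P):
    c=cams.get_calibration(n); R=np.array(c['rotation'])
    K=np.array([[c['fx'],0,c['cx']],[0,c['fy'],c['cy']],[0,0,1.]])
    q=(np.atleast_2d(P)-np.array(c['eye']))@R*[1,-1,-1]
    return cv2.projectPoints(q,np.zeros(3),np.zeros(3),K,np.array(c['distortion']))[0].reshape(-1,2)
def tri(uvs):
    A=np.zeros((3,3));b=np.zeros(3)
    for n,uv in uvs.items():
        e,d=ray(n,uv);d=d[0]/np.linalg.norm(d[0]);M=np.eye(3)-np.outer(d,d);A+=M;b+=M@e
    return np.linalg.solve(A,b)
E
python3 - <<'E'
from h import *
for n in('top','side'):
    im=snap(n,n+'0'); c=cams.get_calibration(n); print(n,c['eye'],c['fx'],np.round(c['rotation'],3).tolist())
    cv2.imwrite(f'pics/{n}0b.png',cv2.resize(cv2.imread(f'pics/{n}0.png'),(800,600),interpolation=cv2.INTER_CUBIC))
print(readout.get_state(),ctrl.hold_point_z)
E
```

```text
top [ 0.31576165 -0.04862571  1.26193463] 421.9617067136682 [0.072, -0.072, -0.703, 0.704]
side [-0.12485678  0.64404339  1.09854038] 450.7675073961012 [-0.149, 0.341, 0.859, -0.352]
{'time': 0.1, 'qpos': array([-1.45998577e+00,  2.87085666e-01,  1.57802036e+00,  1.91600446e-05,
        1.27858166e+00, -1.49999300e-01]), 'dq': array([ 0.0003079 , -0.00239838, -0.00287772,  0.00050225, -0.00137289,
       -0.00050895]), 'joint_efforts': array([ 6.98258973e-04, -4.07295907e+01, -2.93699813e+01, -1.42957342e-04,
        3.41643754e-03, -3.23139542e-07]), 'eef_pos': array([ 0.17402586, -0.65157703,  0.23008531]), 'tcp_rot': array([ 9.91509136e-01,  1.30032829e-01,  2.96933588e-05, -1.04713548e-03]), 'contact_force': array([-0.5341108 ,  0.98175146, -0.38268696]), 'wrist_torque': array([0.05706937, 0.01221306, 0.00161636]), 'finger_force': 0.0, 'opening': 0.996380587007773} 0.0187
```

View pics/top0b.png

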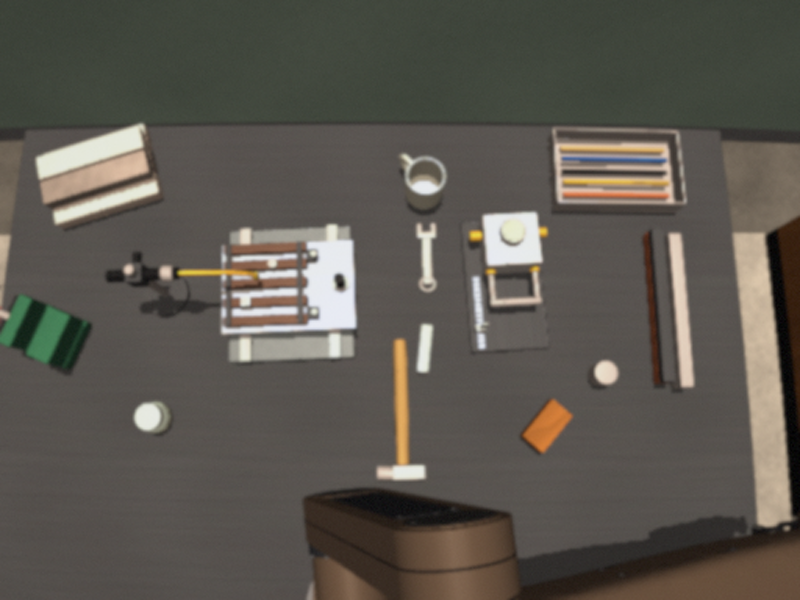

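View pics/side0b.png

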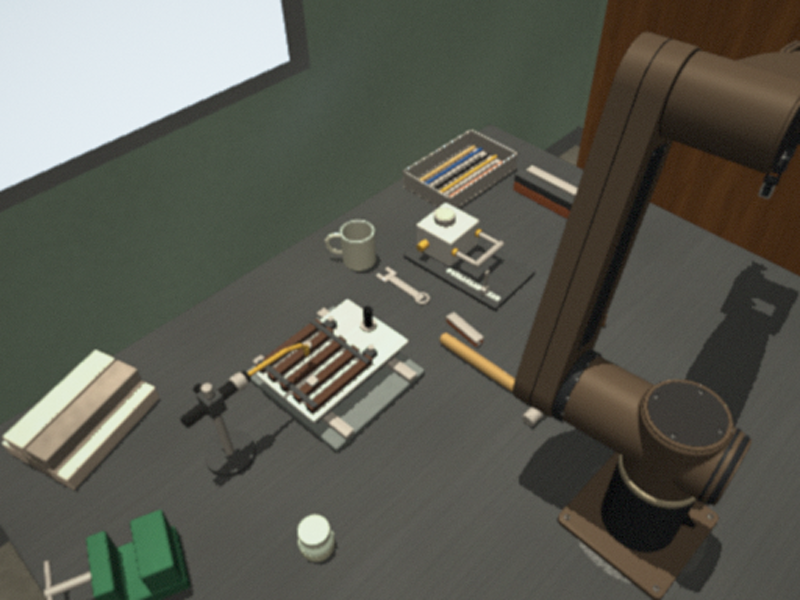

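The top view shows the carrier at about (288,287), with the post at (340,282), the round boss at (272,262), the square boss at (245,302) and the torch tip near (258,275). The purge valve is at (512,240), its bar at (515,302) and the clip at about (484,325). In the side view the post is at (368,318) and the bar at (480,252). The camera rotation is a quaternion, so I'll fix the helper and make crops.

```bash
sed -i "s/np.array(c\['rotation'\])/Rot.from_quat(c['rotation']).as_matrix()/; 1a from scipy.spatial.transform import Rotation as Rot" h.py
python3 - <<'E'
from h import *
for n in('top','side'):
    print(n,Rot.from_quat(cams.get_calibration(n)['rotation']).as_matrix().round(3).tolist())
def up(n,x,y,w,h,s): 
    return cv2.resize(cv2.imread(f'pics/{n}0.png')[y:y+h,x:x+w],None,fx=s,fy=s,interpolation=cv2.INTER_CUBIC)
a=up('top',135,140,100,100,6); cv2.imwrite('pics/c1.png',a)
a=up('top',290,130,66,100,6);b=up('side',255,125,92,75,4); 
o=np.zeros((600,396+368,3),np.uint8);o[:,:396]=a;o[:300,396:]=b;cv2.imwrite('pics/c2.png',o)
a=up('side',150,180,130,110,5);cv2.imwrite('pics/c3.png',a)
print(onz('top',[[340*.64,282*.64]],.108))
E
```

```text
top [[0.002, 0.979, -0.203], [-1.0, 0.002, 0.001], [0.001, 0.203, 0.979]]
side [[-0.708, 0.502, -0.496], [-0.706, -0.52, 0.482], [-0.016, 0.691, 0.723]]
[[0.58254676 0.04712048 0.108     ]]
```

View pics/c1.png

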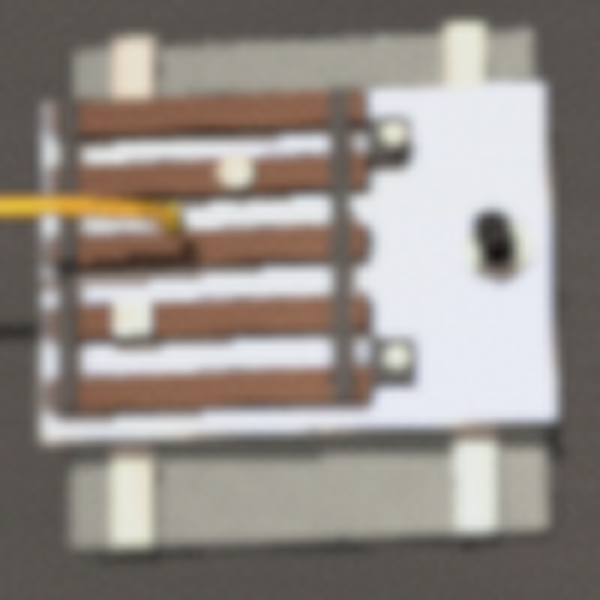

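View pics/c2.png

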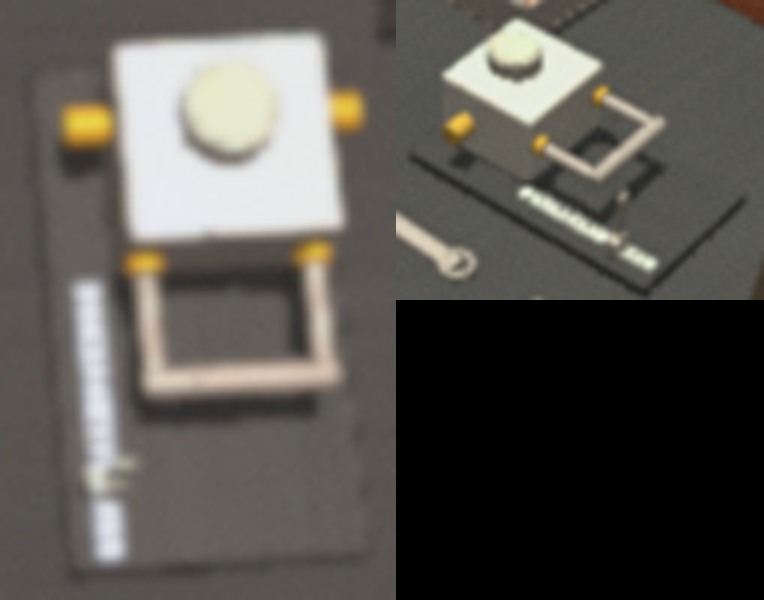

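View pics/c3.png

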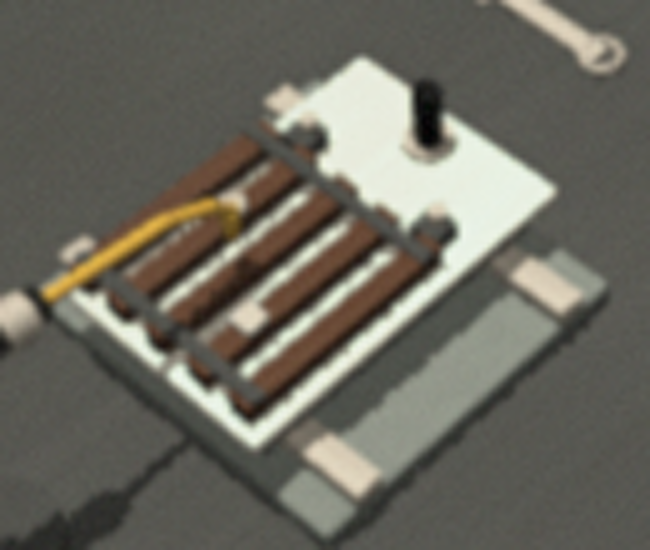

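Crop c1 shows the round boss top at about (236,170), the square boss top at (132,318), the nozzle end at (178,228), the post from (493,220) to (497,270), and the plate corners. In c2 the bar runs from (147,384) to (338,372) and the clip fin is near (125,465). In c3 the tip is at (233,232), the square boss at (250,318), the round boss at (235,200) and the post top at (427,85).

```bash
cat >> h.py <<'E'
def c1(p): return (np.array(p,float)+.5)/6-.5+[135,140]
def c2(p): return (np.array(p,float)+.5)/6-.5+[290,130]
def c2s(p): return (np.array(p,float)-[396,0]+.5)/4-.5+[255,125]
def c3(p): return (np.array(p,float)+.5)/5-.5+[150,180]
E
python3 - <<'E'
from h import *
np.set_printoptions(precision=4,suppress=True)
P=onz('top',c1([[47,100],[547,82],[558,418],[40,442]]),.06); print('plate',P, P.mean(0), [np.linalg.norm(P[i]-P[(i+1)%4]) for i in range(4)])
print('base',onz('top',c1([[72,50],[532,30],[548,528],[70,548]]),.02))
S=onz('side',c3([[363,57],[556,190],[258,448]]),.06); print('plate side',S)
for nm,t,s,z in[('round',(236,170),(235,200),.082),('square',(132,318),(250,318),.082),('tip',(178,228),(233,234),.094),('posttop',(493,221),(427,84),.108)]:
    print(nm,tri({'top':c1(t),'side':c3(s)}),onz('top',[c1(t)],z),onz('side',[c3(s)],z))
for nm,t,s,z in[('barL',(150,384),(597,178),.055),('barR',(336,372),(660,123),.055)]:
    print(nm,tri({'top':c2(t),'side':c2s(s)}),onz('top',[c2(t)],z),onz('side',[c2s(s)],z))
print('block',onz('top',c2([[115,42],[323,38],[343,228],[130,240]]),.085))
print('blockside',onz('side',c2s([[444,75],[518,20],[603,67],[530,122]]),.085))
print('dark plate',onz('top',c2([[38,72],[70,572],[370,558]]),.012))
print('fin? ',onz('top',c2([[100,470],[137,460],[125,488]]),.074),onz('side',c2s([[622,195],[615,240]]),.074))
E
```

```text
plate [[0.6675 0.2774 0.06  ]
 [0.6766 0.0285 0.06  ]
 [0.5086 0.0207 0.06  ]
 [0.496  0.2713 0.06  ]] [0.5872 0.1495 0.06  ] [np.float64(0.249018935815769), np.float64(0.16818753669007785), np.float64(0.2508313337487505), np.float64(0.1716859090959426)]
base [[0.706  0.2767 0.02  ]
 [0.7164 0.0392 0.02  ]
 [0.4601 0.0273 0.02  ]
 [0.449  0.2641 0.02  ]]
plate side [[0.6786 0.0295 0.06  ]
 [0.5109 0.0229 0.06  ]
 [0.4973 0.2694 0.06  ]]
round [0.6246 0.1761 0.0868] [[0.6258 0.1769 0.082 ]] [[0.6284 0.1739 0.082 ]]
square [0.5531 0.2242 0.0833] [[0.5527 0.224  0.082 ]] [[0.5546 0.224  0.082 ]]
tip [0.593  0.2001 0.1027] [[0.5941 0.2012 0.094 ]] [[0.6004 0.1968 0.094 ]]
posttop [0.593  0.0493 0.1131] [[0.5943 0.0497 0.108 ]] [[0.5967 0.0462 0.108 ]]
barL [ 0.5554 -0.2318  0.0594] [[ 0.5561 -0.2326  0.055 ]] [[ 0.5584 -0.2354  0.055 ]]
barR [ 0.5621 -0.3233  0.058 ] [[ 0.5623 -0.3243  0.055 ]] [[ 0.5647 -0.3258  0.055 ]]
block [[ 0.7208 -0.2159  0.085 ]
 [ 0.7236 -0.3187  0.085 ]
 [ 0.6271 -0.324   0.085 ]
 [ 0.6207 -0.2204  0.085 ]]
blockside [[ 0.7196 -0.2167  0.085 ]
 [ 0.7249 -0.3172  0.085 ]
 [ 0.6273 -0.3203  0.085 ]
 [ 0.6245 -0.2231  0.085 ]]
dark plate [[ 0.7293 -0.1858  0.012 ]
 [ 0.4694 -0.1966  0.012 ]
 [ 0.4762 -0.3474  0.012 ]]
fin?  [[ 0.5105 -0.2046  0.074 ]
 [ 0.5154 -0.2224  0.074 ]
 [ 0.5019 -0.2163  0.074 ]] [[ 0.518  -0.2183  0.074 ]
 [ 0.4884 -0.1748  0.074 ]]
```

```bash
python3 - <<'E'
from h import *
def up(n,x,y,w,h,s): 
    return cv2.resize(cv2.imread(f'pics/{n}0.png')[y:y+h,x:x+w],None,fx=s,fy=s,interpolation=cv2.INTER_CUBIC)
g=lambda n,x,y:up(n,x,y,25,20,15)
o=np.vstack([np.hstack([g('top',150,166),g('side',184,212)]),np.hstack([g('top',298,198),g('side',302,168)])])
cv2.imwrite('pics/z.png',cv2.convertScaleAbs(o,alpha=1.2)); print(o.shape)
for n,x,y in(('top',150,166),('side',184,212)):
    im=cv2.imread(f'pics/{n}0.png').astype(int)[y:y+20,x:x+25]; print(n);print(im[:,:,1]-im[:,:,0])
E
```

```text
(600, 750, 3)
top
[[  2   2   3   1   2   1   1   3   2   1   2   2   2   3   1   3   1   3
    4   4   5   7  10  10  11]
 [  7   8   7   7   7   7   7   9   9   9   8  11  11  12  11  12  11  12
   14  15  14  16  17  17  16]
 [ 17  16  17  16  15  17  17  18  19  18  18  18  19  20  19  18  19  20
   19  20  19  20  20  18  15]
 [ 21  20  20  21  22  21  19  21  22  21  21  22  19  22  22  22  22  22
   21  21  20  20  18  18  16]
 [ 20  23  22  21  22  22  22  20  22  20  22  22  22  22  22  22  21  20
   21  21  20  18  17  16  16]
 [ 25  23  23  23  22  22  21  20  19  20  19  19  18  20  18  19  17  19
   19  20  18  17  15  12  13]
 [ 46  41  40  39  35  34  31  30  25  23  19  18  19  20  18  15  13  12
   10   9   9   9   7   5   7]
 [ 85  80  78  77  73  71  67  65  57  52  47  39  40  42  33  16   8   5
    4   4   4   3   2   2   3]
 [ 98  98  98 100  99  99  95  97  86  82  77  69  68  69  50  22   5   2
    0   2   0  -1  -1   0   0]
 [ 60  63  68  71  74  75  77  75  72  73  75  79  84  83  55  18   2  -2
   -1  -2  -2  -2  -2  -1  -2]
 [ 18  20  22  23  26  26  27  2
[... 1924 characters left out ...]
37 31 26 29 41 53 63 46 19 10  9  8 12 14 16 20 19 18
  20]
 [72 56 42 30 25 21 20 20 20 25 38 49 53 43 22  6  8  9 15 20 17 19 19 17
  17]
 [37 20 18 17 18 18 19 19 19 22 32 46 47 39 21  7 13 15 18 20 17 18 18 18
  19]
 [11 12 15 16 18 17 19 18 20 18 27 42 47 34 11 10 17 22 21 16 17 19 19 20
  18]
 [13 15 18 18 17 18 20 20 17 13 17 27 34 22 14 16 19 21 16 18 18 19 19 18
  16]
 [15 18 19 19 17 20 20 16 12  6 10 17 20 20 20 20 19 17 18 20 18 20 18 19
   9]
 [18 19 18 19 17 17 16 12  7  5  8 17 22 23 20 15 18 18 20 18 21 20 15  9
   5]
 [19 19 18 18 20 15 10  7  8  9 15 20 23 21 18 16 18 19 20 18 18 15  9  9
   7]
 [21 20 19 15 13  8  9  7 12 13 18 20 20 16 13 16 19 18 17 17 11  9  6  8
  12]]
```

View pics/z.png

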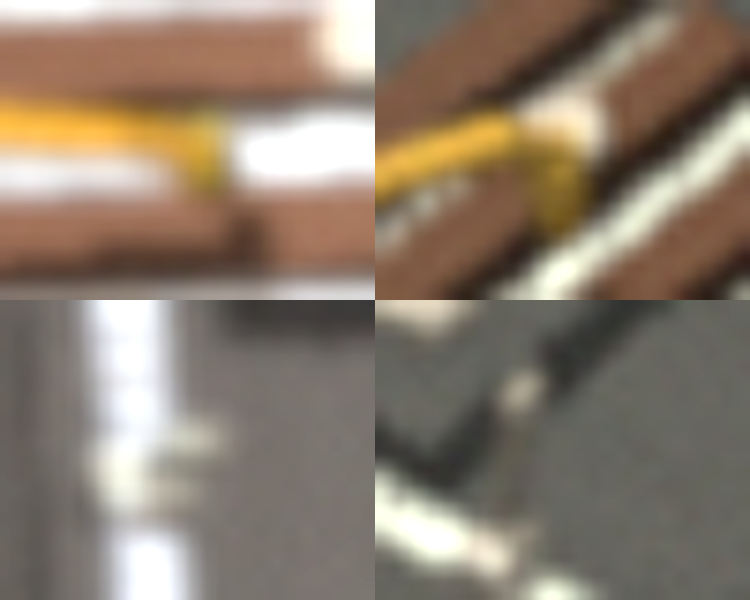

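The zoom shows the nozzle end at about (163,177) in the top image and (196,226) in the side image. The fin top is at about (311,206.5) in top and (311.2,173.4) in side.

```bash
python3 - <<'E'
from h import *
np.set_printoptions(precision=4,suppress=True)
for nm,t,s,z in[('tip',(163,176.8),(195.8,226.1),.094),('fin',(310.9,206.5),(311.2,173.3),.074),('round',c1((236,170)),c3((235,200)),.082)]:
    print(nm,tri({'top':t,'side':s}),onz('top',[t],z),onz('side',[s],z))
# valve frame
top=onz('top',c2([[115,42],[323,38],[343,228],[130,240]]),.085); o=top.mean(0); print(o)
for yaw in np.radians([2.3,3.0]):
  R=np.array([[np.cos(yaw),-np.sin(yaw)],[np.sin(yaw),np.cos(yaw)]])
  for n,uv in(('top',(310.9,206.5)),('side',(311.2,173.3))):
    print(n,'fin valve frame',(onz(n,[uv],.074)[0,:2]-o[:2])@R)
  for n,uv in(('top',(c2((150,384))+c2((336,372)))/2),('side',(c2s((597,178))+c2s((660,123)))/2)):
    print(n,'bar valve frame',(onz(n,[uv],.06)[0,:2]-o[:2])@R)
E
```

```text
tip [0.5934 0.2023 0.1061] [[0.5964 0.205  0.094 ]] [[0.6021 0.1968 0.094 ]]
fin [ 0.5152 -0.217   0.0768] [[ 0.5147 -0.218   0.074 ]] [[ 0.518  -0.2187  0.074 ]]
round [0.6246 0.1761 0.0868] [[0.6258 0.1769 0.082 ]] [[0.6284 0.1739 0.082 ]]
[ 0.6731 -0.2698  0.085 ]
top fin valve frame [-0.1562  0.058 ]
side fin valve frame [-0.1528  0.0572]
top bar valve frame [-0.1151 -0.003 ]
side bar valve frame [-0.115  -0.0011]
top fin valve frame [-0.1555  0.0599]
side fin valve frame [-0.1521  0.0591]
top bar valve frame [-0.1151 -0.0016]
side bar valve frame [-0.115   0.0003]
```

>>> step_arm(increments=[[[20,34,2],[0,0,0.12]],[[20,34,2],[0,0,0.12]],[[20,34,2],[0,0,0.12]],[[20,34,2],[0,0,0.12]],[[20,34,2],[0,0,0.12]],[[20,34,2],[0,0,0.12]],[[20,34,2],[0,0,0.12]],[[20,34,2],[0,0,0.12]]], fingers=1, grip_force=40)

```text
time: 0.77
eef_pos: [0.3345, -0.3781, 0.2469]
tcp_rot: [0.818, 0.575, 0.0, -0.0]
contact_force: [1.2, 0.2, 0.9]
opening: 1.0
finger_force: 0.0
```

>>> step_arm(increments=[[[20,34,0],[0,0,0.12]],[[20,34,0],[0,0,0.12]],[[20,34,0],[0,0,0.12]],[[20,34,0],[0,0,0.036]],[[20,34,0],[0,0,0]],[[20,34,0],[0,0,0]],[[20,34,0],[0,0,0]],[[20,34,0],[0,0,0]]])

```text
time: 1.43
eef_pos: [0.4944, -0.1061, 0.247]
tcp_rot: [0.691, 0.723, -0.0, -0.0]
contact_force: [0.3, -1.1, 0.3]
opening: 0.999
finger_force: 0.0
```

>>> step_arm(increments=[[[20,34,0],[0,0,0]],[[20,34,0],[0,0,0]],[[20,34,0],[0,0,0]],[[20,34,0],[0,0,0]],[[10,10,0],[0,0,0]],[[0,0,0],[0,0,0]],[[0,0,0],[0,0,0]]])

```text
time: 2.02
eef_pos: [0.5838, 0.038, 0.2465]
tcp_rot: [0.69, 0.724, -0.001, -0.0]
contact_force: [-0.2, -1.2, 0.0]
opening: 1.003
finger_force: 0.0
```

>>> step_arm(increments=[[[8,11,-30],[0,0,0]],[[0,0,-35],[0,0,0]],[[0,0,-35],[0,0,0]],[[0,0,-30],[0,0,0]],[[0,0,-25],[0,0,0]],[[0,0,-19],[0,0,0]],[[0,0,0],[0,0,0]]])

```text
time: 2.6
eef_pos: [0.5875, 0.0472, 0.0681]
tcp_rot: [0.691, 0.722, -0.003, -0.004]
contact_force: [-0.7, 0.5, -1.2]
opening: 1.001
finger_force: 0.0
```

>>> step_arm(increments=[[[0,0,0],[0,0,0]],[[0,0,0],[0,0,0]],[[0,0,0],[0,0,0]],[[0,0,0],[0,0,0]],[[0,0,0],[0,0,0]],[[0,0,0],[0,0,0]],[[0,0,0],[0,0,0]],[[0,0,0],[0,0,0]]], fingers=-1, grip_force=40)

```text
time: 3.27
eef_pos: [0.5931, 0.0487, 0.0749]
tcp_rot: [0.691, 0.723, 0.001, 0.001]
contact_force: [-1.1, 0.3, 5.8]
opening: 0.22
finger_force: 39.5
```

>>> step_arm(increments=[[[-4,3,0],[0,0,0]],[[-7,6,0],[0,0,0]],[[-8,7,0],[0,0,0]],[[-7,6,0],[0,0,0]],[[-5,4,0],[0,0,0]],[[0,0,0],[0,0,0]],[[0,0,0],[0,0,0]]])

```text
time: 3.85
eef_pos: [0.5609, 0.0763, 0.0749]
tcp_rot: [0.69, 0.723, 0.001, -0.0]
contact_force: [-0.8, 2.6, 9.1]
opening: 0.218
finger_force: 40.3
```

```bash
python3 - <<'E'
from h import *
snap('top','t1');snap('side','s1')
tip=np.array([.594,.2025,.094])
print(readout.get_state()['eef_pos'],proj('top',tip),proj('side',tip))
def up(f,x,y): 
    return cv2.resize(cv2.imread(f'pics/{f}.png')[y:y+36,x:x+26],None,fx=15,fy=15,interpolation=cv2.INTER_CUBIC)
o=np.hstack([up('t1',149,160),up('s1',183,205)]);print(o.shape)
cv2.imwrite('pics/z1.png',cv2.convertScaleAbs(o,alpha=1.1))
E
```

```text
[0.56097588 0.07624662 0.0748989 ] [[163.81527381 177.61007841]] [[196.08141084 228.71867815]]
(540, 780, 3)
```

View pics/z1.png

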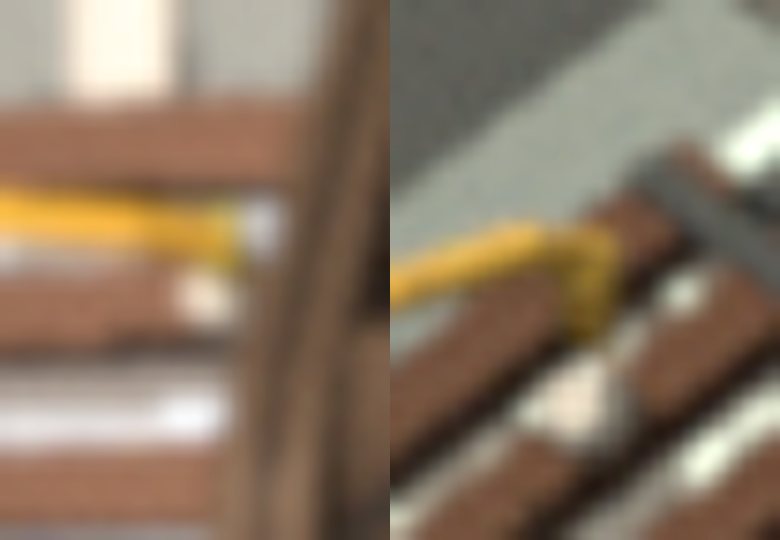

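Crop z1 shows, on the top side, the nozzle end at about (218,262) with the boss just below it at about (207,282). On the side view the nozzle ends at about (592,340) and the boss centre is about (577,400), so a few mm of correction is needed. I'll quantify it per camera, using the stand upright as a further check.

```bash
python3 - <<'E'
from h import *
np.set_printoptions(precision=4,suppress=True,linewidth=200)
# bosses' white blobs, start pictures: min channel
for n,f,x,y in(('top','top0',168,162),('side','side0',190,213),('side','s1',211,0)):
    if f=='s1': continue
im=cv2.imread('pics/s1.png')[225:240,215-2-0-0-26+0:235].min(2).astype(int)
print('side s1 rows225 cols187');print(im[:, :25])
d=np.array([-.0322,.0276,0])
yaw=np.radians(2.5);R=np.array([[np.cos(yaw),-np.sin(yaw)],[np.sin(yaw),np.cos(yaw)]])
for n,c0 in(('top',(.587,.1495)),):
    b=np.r_[np.array(c0)+R@[.04,.025],.082]+d; print('boss now',b,'proj',[proj(k,b) for k in('top','side')])
    print('12mm up',[proj(k,b+[0,0,.012]) for k in('top','side')],'40mm up',[proj(k,b+[0,0,.04]) for k in('top','side')])
def up(f,x,y,w,h): return cv2.resize(cv2.imread(f'pics/{f}.png')[y:y+h,x:x+w],None,fx=6,fy=6,interpolation=cv2.INTER_CUBIC)
o=np.hstack([up('top0',60,150,60,60),up('side0',110,235,60,75)[:360]]);print(o.shape)
cv2.imwrite('pics/z2.png',cv2.convertScaleAbs(o,alpha=1.8,beta=20))
E
```

```text
side s1 rows225 cols187
[[ 84  66  56  56  54  58  50  41  28  31  31  41  54  74 109 131 100  64  52  55  54  55  52  64  71]
 [ 74  59  54  58  58  57  49  37  29  34  41  78  97  81  80  75  63  55  52  57  55  40  34  41  56]
 [ 58  58  57  56  55  46  34  27  19  38  69 110 112  78  60  56  55  53  56  50  41  30  27  46  65]
 [ 53  58  57  55  45  36  21  38  70  91  97 116  94  63  55  54  56  55  47  38  21  24  48  80 102]
 [ 59  56  51  42  29  30  55  95 133 155 122  95  73  55  56  56  52  49  36  23  28  50  93 127 121]
 [ 57  51  35  22  26  63 112 154 171 170 121  87  61  52  57  55  43  30  22  34  62  96 148 168 132]
 [ 47  37  28  28  67 119 155 174 181 166 117  89  62  49  49  42  26  25  45  89 132 156 179 155 100]
 [ 38  26  32  56 112 164 167 176 180 160 115  83  52  38  35  24  26  53  94 150 188 188 158 107  63]
 [ 28  40  72  89 103 122 128 152 156 129  94  70  42  23  17  30  67 115 153 181 176 146 101  67  53]
 [ 45  85 110 107  81  67  76  99 107  87  71  52  26  21  37  78 139 188 188 154 119  84  64  54  55]
 [ 82 106 116  89  63  53  54  63  61  47  44  31  25  44  76 138 191 205 161 104  68  55  55  54  55]
 [100  97  85  65  55  55  58  50  35  29  23  23  48  80 109 150 191 164 109  65  54  50  57  54  52]
 [ 87  71  61  55  53  53  46  40  25  16  27  47  81 106 114 124 135 105  65  53  54  55  55  47  39]
 [ 61  59  58  57  52  42  38  27  22  36  62  83 107 110  92  86  79  62  56  54  57  53  46  30  25]
 [ 55  54  58  53  52  33  23  24  45  75 100 109 111  92  71  57  55  54  55  58  54  41  33  27  43]]
boss now [0.5937 0.2038 0.082 ] proj [array([[164.1978, 178.6853]]), array([[196.287 , 231.6649]])]
12mm up [array([[163.3521, 177.7217]]), array([[195.7986, 229.0376]])] 40mm up [array([[161.3143, 175.399 ]]), array([[194.6332, 222.7683]])]
(360, 720, 3)
```

View pics/z2.png

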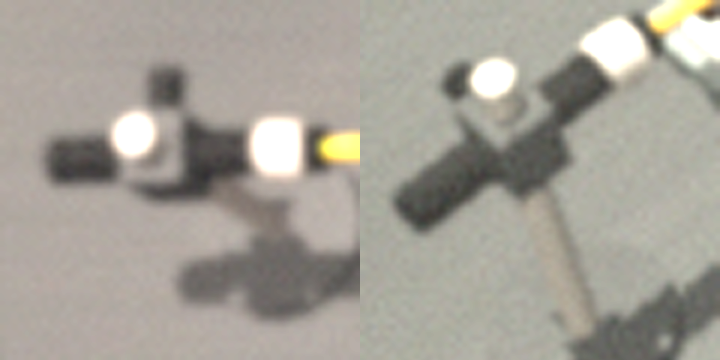

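```bash
python3 - <<'E'
from h import *
np.set_printoptions(precision=4,suppress=True,linewidth=200)
t,s=(81.75,171.6),(131.6,247.6)
print('upright',tri({'top':t,'side':s}),onz('top',[t],.2),onz('side',[s],.2))
for n,f,b,tp in(('top','t1',(162.4,178.4),(163,176.9)),('side','s1',(194.6,230.6),(195.9,226.6))):
    print(n,'boss',onz(n,[b],.082),'tip',onz(n,[tp],.094),'diff',onz(n,[tp],.094)-onz(n,[b],.082))
# carrier pose now in side/top via square boss + plate features: red-tube bright blobs
for f,n in(('t1','top'),('s1','side')):
    im=cv2.imread(f'pics/{f}.png')
    p=proj(n,[.587-.03-.0033-.0322,.1495-.0013+.075+.0276,.082])[0]; print(f,'square pred',p)
    x,y=np.round(p).astype(int); print(im[y-6:y+7,x-6:x+7].min(2))
E
```

```text
upright [0.585  0.3999 0.2017] [[0.5851 0.4003 0.2   ]] [[0.5866 0.3996 0.2   ]]
top boss [[0.5945 0.2091 0.082 ]] tip [[0.5961 0.2049 0.094 ]] diff [[ 0.0016 -0.0041  0.012 ]]
side boss [[0.6002 0.2047 0.082 ]] tip [[0.6005 0.1978 0.094 ]] diff [[ 0.0002 -0.0069  0.012 ]]
t1 square pred [146.8147 203.2807]
[[188 189 189 190 190 193 200 216 223 224 224 224 225]
 [228 228 227 229 228 229 230 234 235 236 236 236 237]
 [234 235 235 235 236 237 237 237 237 236 235 235 235]
 [225 225 227 231 236 237 238 237 232 226 222 221 221]
 [187 189 195 218 228 232 232 229 217 191 173 165 165]
 [127 130 152 191 220 225 226 220 193 149 118 105 105]
 [ 87  94 130 183 214 223 224 218 185 136  97  85  84]
 [ 79  88 127 180 216 223 226 219 188 135  96  85  81]
 [ 80  85 124 179 211 222 223 217 186 134  92  80  81]
 [ 79  85 114 160 188 195 199 192 167 124  90  82  82]
 [ 85  93 112 137 150 149 147 149 141 126 117 118 117]
 [130 141 162 174 173 161 156 165 176 180 182 183 183]
 [195 203 217 221 221 212 208 218 223 225 226 227 227]]
s1 square pred [199.8345 255.476 ]
[[ 57  52  38  25  26  50  97 154 197 191 160 118  78]
 [ 51  36  23  28  50  98 159 205 205 165 106  68  54]
 [ 36  21  34  73 115 158 200 207 166 107  66  55  56]
 [ 21  41  86 145 192 197 197 160 106  67  53  56  54]
 [ 45  90 148 196 210 199 186 151 105  64  53  56  59]
 [ 92 144 186 207 201 193 185 178 162 113  66  57  47]
 [149 184 197 197 191 188 189 190 182 150  86  49  36]
 [190 181 165 182 192 194 189 177 152 116  64  30  23]
 [176 135 109 143 183 192 178 137  97  62  26  23  50]
 [122  79  66  90 140 169 136  85  47  25  23  47 101]
 [ 68  56  56  60  86 110  81  38  21  28  54  96 157]
 [ 57  56  54  58  58  56  35  24  40  82 126 162 203]
 [ 55  61  58  54  38  35  27  42  82 139 195 207 199]]
```

>>> step_arm(increments=[[[1,-2,0],[0,0,0]],[[1,-2,0],[0,0,0]],[[0,0,0],[0,0,0]],[[0,0,0],[0,0,0]],[[0,0,0],[0,0,0]],[[0,0,0],[0,0,0]],[[0,0,0],[0,0,0]],[[0,0,0],[0,0,0]]])

```text
time: 4.62
eef_pos: [0.5632, 0.0719, 0.0749]
tcp_rot: [0.691, 0.723, 0.001, 0.0]
contact_force: [-1.0, 1.0, 9.1]
opening: 0.221
finger_force: 40.3
```

>>> step_arm(increments=[[[0,0,0],[0,0,0]],[[0,0,0],[0,0,0]],[[0,0,0],[0,0,0]],[[0,0,0],[0,0,0]],[[0,0,0],[0,0,0]],[[0,0,0],[0,0,0]]])

```text
time: 5.12
eef_pos: [0.5632, 0.0719, 0.0749]
tcp_rot: [0.691, 0.723, 0.001, 0.0]
contact_force: [0.2, 0.5, 8.8]
opening: 0.217
finger_force: 40.3
```

```bash
python3 - <<'E'
from h import *
snap('top','t2');s=snap('side','s2')
print(readout.get_state()['eef_pos'])
im=cv2.imread('pics/s2.png')[222:238,186:206].astype(int)
print('min, cols186 rows222');print(im.min(2));print('G-B');print(im[:,:,1]-im[:,:,0])
im=cv2.imread('pics/t2.png')[170:186,156:172].astype(int)
print('top cols156 rows170');print(im.min(2));print('G-B');print(im[:,:,1]-im[:,:,0])
E
```

```text
[0.56325202 0.07185765 0.07491458]
min, cols186 rows222
[[ 83  73  61  53  46  43  40  33  32  36  42  43  36  35  23  43  64  89
   88  83]
 [ 58  51  43  43  44  45  46  44  35  38  45  37  26  25  50  83 107 106
   81  61]
 [ 52  49  48  49  53  53  53  49  32  39  33  27  26  51  87 117 116  89
   64  54]
 [ 71  58  52  52  56  58  57  52  36  33  34  37  54  78 106 116  94  67
   54  53]
 [ 66  60  57  54  59  54  51  38  29  30  31  57  86  86  85  84  67  57
   57  54]
 [ 59  55  56  57  56  48  37  26  31  46  55  76 109  84  61  62  55  55
   54  47]
 [ 56  54  57  56  48  34  26  36  74 104 113 122 131  88  58  54  54  50
   49  35]
 [ 55  57  54  41  33  24  41  81 131 157 162 158 148 109  66  53  54  45
   38  27]
 [ 55  49  40  29  26  46  81 125 165 178 172 137 124  98  64  50  47  34
   22  33]
 [ 48  38  28  31  63 106 118 134 162 179 166 118  90  75  56  42  32  27
   43  83]
 [ 35  23  32  54 109 158 134 105 117 146 146 104  76  55  35  22  24  46
   94 151]
 [ 27  45  70  85  99 115  96  65  71  97 101  75  52  34  23  28  51  96
  148 191]
 [ 49  85 107 105  80  6
[... 2799 characters left out ...]
  16   2   1   2   9  15  14]
 [ 64  66  65  66  73  78  85  84  58  25  14  12  10  12  15  13]
 [ 32  31  35  37  40  51  65  73  55  28  21  18  16  16  16  14]
 [ 23  24  23  25  26  33  41  42  35  22  18  19  17  16  13  15]
 [ 22  21  22  22  22  25  27  24  22  15  15  16  17  16  14  16]
 [ 22  22  22  22  21  21  21  20  15  12  13  15  19  17  13  16]
 [ 18  19  19  19  19  19  19  16  10  10  11  15  16  15  14  18]
 [ 11  11  12  13  13  12  11  11   8   8  13  18  17  13  15  18]
 [  7   8   9   9   8   8   9   7   9  10  14  16  18  15  15  16]
 [  8  10   9   9  11   8  10  10   9  12  15  18  16  14  17  20]
 [ 10  10  10  11   9  10   9   9   9  10  15  19  17  14  18  20]]
```

The round boss is aligned: in the side image the boss is at (196.2,229.3) against an expected (196.4,229), and the top image agrees. The pause there lasted over 1 s. Next I'll shift by (+72,-47) mm to bring the square boss under the tip.

>>> step_arm(increments=[[[4,-3,0],[0,0,0]],[[8,-5,0],[0,0,0]],[[11,-7,0],[0,0,0]],[[12,-8,0],[0,0,0]],[[12,-8,0],[0,0,0]],[[11,-7,0],[0,0,0]],[[8,-5,0],[0,0,0]],[[6,-4,0],[0,0,0]]])

```text
time: 5.88
eef_pos: [0.6356, 0.0249, 0.0749]
tcp_rot: [0.691, 0.723, 0.001, -0.0]
contact_force: [-1.9, 1.8, 8.2]
opening: 0.225
finger_force: 40.4
```

>>> step_arm(increments=[[[0,0,0],[0,0,0]],[[0,0,0],[0,0,0]],[[0,0,0],[0,0,0]],[[0,0,0],[0,0,0]],[[0,0,0],[0,0,0]],[[0,0,0],[0,0,0]],[[0,0,0],[0,0,0]]])

```text
time: 6.47
eef_pos: [0.636, 0.0242, 0.0749]
tcp_rot: [0.691, 0.723, 0.001, 0.001]
contact_force: [1.3, -1.5, 6.6]
opening: 0.224
finger_force: 40.2
```

```bash
python3 - <<'E'
from h import *
snap('top','t3');s=snap('side','s3')
print(readout.get_state()['eef_pos'])
def up(f,x,y): 
    return cv2.resize(cv2.imread(f'pics/{f}.png')[y:y+36,x:x+26],None,fx=15,fy=15,interpolation=cv2.INTER_CUBIC)
o=np.hstack([up('t3',149,160),up('s3',183,205)])
cv2.imwrite('pics/z3.png',cv2.convertScaleAbs(o,alpha=1.1))
im=cv2.imread('pics/s3.png')[222:240,186:206].astype(int)
print('min, cols186 rows222');print(im.min(2))
im=cv2.imread('pics/t3.png')[170:186,156:172].astype(int)
print('top cols156 rows170');print(im.min(2))
E
```

```text
[0.63595068 0.02420096 0.07491727]
min, cols186 rows222
[[ 61  61  59  55  50  45  44  35  36  37  41  37  25  31  47  94 148 178
  162 130]
 [ 56  55  45  40  45  45  50  42  34  38  40  36  33  55  99 150 179 157
  105  70]
 [ 47  45  48  51  53  53  53  49  33  33  38  40  78 118 149 173 154 106
   66  53]
 [ 51  51  53  54  56  56  45  38  31  32  35  63 128 171 156 129  99  66
   52  56]
 [ 53  54  58  58  53  47  34  28  26  36  35  86 142 147 113  77  59  54
   55  57]
 [ 55  58  57  54  42  36  19  38  71  87  69  97 137 108  67  53  51  53
   56  47]
 [ 58  53  52  39  27  24  45  91 139 161 131 138 162 122  76  57  54  52
   50  30]
 [ 54  49  37  25  26  49  92 142 182 190 174 167 172 150 105  64  52  47
   35  25]
 [ 43  30  28  33  54  97 141 166 186 195 177 143 133 125  99  63  44  33
   25  39]
 [ 30  28  46  79 120 147 170 150 158 180 173 128  98  84  67  43  24  24
   50  96]
 [ 28  55 100 148 178 163 137  99 105 141 161 121  77  58  41  22  28  49
   99 151]
 [ 57  98 153 181 160 117  84  62  62  95 122  90  54  30  21  29  54  99
  151 180]
 [ 83 132 177 159 109  6
[... 879 characters left out ...]
 187 220 229 229 224 217 206]
 [ 64  60  55  53  54  53  54  61  87 147 201 221 216 183 157 144]
 [ 77  71  69  66  63  59  55  57  73 130 191 220 206 148 102  95]
 [ 83  78  78  78  74  72  79  87  92 129 188 219 204 141  89  83]
 [ 83  80  79  82  82  85 103 119 119 127 168 202 196 138  89  81]
 [ 84  80  81  81  82  87 108 128 122 112 130 162 164 124  86  78]
 [ 78  76  76  75  77  79  92 103  92  84  89 108 115  92  77  75]
 [ 68  70  72  72  76  79  83  85  81  80  84  92 101 109 110 109]
 [ 71  86  97  99 102 106 112 110 110 112 115 126 147 170 182 182]
 [ 85 113 125 128 132 133 133 134 134 134 137 147 182 218 226 227]
 [ 99 123 137 142 149 152 151 152 149 149 148 156 193 226 234 235]]
```

View pics/z3.png

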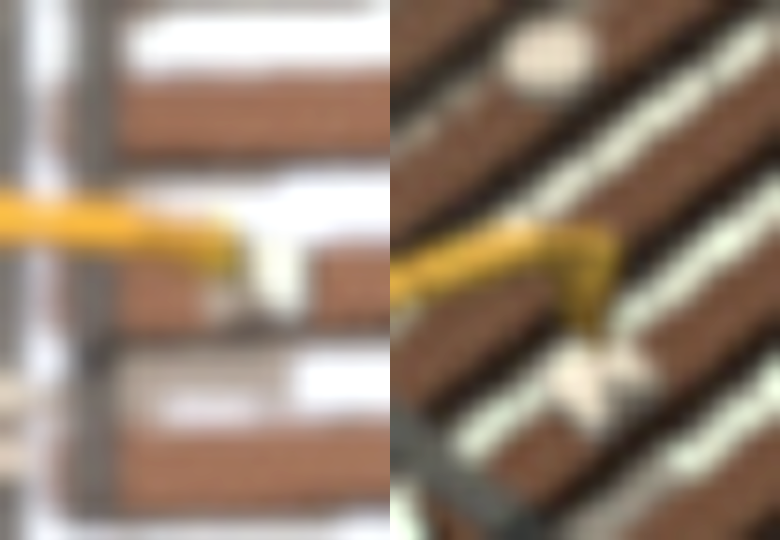

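Both views put the square boss within about 3 mm of the point under the tip. On the top side it spans columns 161.9–168.9, a little too far right, and on the side view it is about (196.4,229.3). I'll trim by (-2,+2) mm, which the upright-based tip estimate also supports, pause, then release.

>>> step_arm(increments=[[[-1,1,0],[0,0,0]],[[-1,1,0],[0,0,0]],[[0,0,0],[0,0,0]],[[0,0,0],[0,0,0]],[[0,0,0],[0,0,0]],[[0,0,0],[0,0,0]],[[0,0,0],[0,0,0]],[[0,0,0],[0,0,0]]])

```text
time: 7.23
eef_pos: [0.6338, 0.0264, 0.0749]
tcp_rot: [0.691, 0.723, 0.001, 0.001]
contact_force: [0.9, -0.8, 6.1]
opening: 0.219
finger_force: 40.2
```

>>> step_arm(increments=[[[0,0,0],[0,0,0]],[[0,0,0],[0,0,0]],[[0,0,0],[0,0,0]],[[0,0,0],[0,0,0]],[[0,0,0],[0,0,0]],[[0,0,0],[0,0,0]],[[0,0,0],[0,0,0]],[[0,0,0],[0,0,0]]])

```text
time: 7.9
eef_pos: [0.6338, 0.0264, 0.075]
tcp_rot: [0.691, 0.723, 0.001, 0.001]
contact_force: [1.2, -1.8, 7.6]
opening: 0.222
finger_force: 40.2
```

>>> step_arm(increments=[[[0,0,0],[0,0,0]],[[0,0,0],[0,0,0]],[[0,0,0],[0,0,0]],[[0,0,0],[0,0,0]],[[0,0,0],[0,0,0]],[[0,0,0],[0,0,0]],[[0,0,0],[0,0,0]],[[0,0,0],[0,0,0]]], fingers=1)

```text
time: 8.57
eef_pos: [0.633, 0.0259, 0.0732]
tcp_rot: [0.691, 0.723, -0.0, -0.0]
contact_force: [-1.1, 0.7, 0.1]
opening: 1.001
finger_force: 0.0
```

>>> step_arm(increments=[[[0,0,15],[0,0,0]],[[0,0,25],[0,0,0]],[[0,0,35],[0,0,0]],[[0,0,35],[0,0,0]],[[0,0,35],[0,0,0]],[[0,0,20],[0,0,0]]])

```text
time: 9.07
eef_pos: [0.6346, 0.0257, 0.2436]
tcp_rot: [0.691, 0.723, 0.002, 0.003]
contact_force: [0.6, 0.1, 0.6]
opening: 1.001
finger_force: 0.0
```

>>> step_arm(increments=[[[-5,-18,0],[0,0,0]],[[-8,-34,0],[0,0,0]],[[-8,-34,0],[0,0,0]],[[-8,-34,0],[0,0,0]],[[-8,-34,0],[0,0,0]],[[-8,-34,0],[0,0,0]],[[-8,-34,0],[0,0,0]],[[-8,-34,0],[0,0,0]]])

```text
time: 9.73
eef_pos: [0.5714, -0.2317, 0.2385]
tcp_rot: [0.691, 0.723, 0.0, 0.0]
contact_force: [1.0, -0.3, -0.1]
opening: 1.004
finger_force: 0.0
```

>>> step_arm(increments=[[[-8,-34,0],[0,0,0]],[[-6,-13,0],[0,0,0]],[[0,0,0],[0,0,0]],[[0,0,0],[0,0,0]],[[0,0,0],[0,0,0]]])

```text
time: 10.15
eef_pos: [0.5583, -0.276, 0.2382]
tcp_rot: [0.69, 0.723, 0.0, -0.0]
contact_force: [0.2, 1.1, 0.0]
opening: 0.999
finger_force: 0.0
```

```bash
python3 - <<'E'
from h import *
np.set_printoptions(precision=4,suppress=True,linewidth=200)
snap('top','t4');s=snap('side','s4')
s=readout.get_state();print(s['eef_pos'],s['tcp_rot'])
im=cv2.imread('pics/s4.png')[224:238,186:206].astype(int)
print('min, cols186 rows224');print(im.min(2))
im=cv2.imread('pics/t4.png')[170:186,156:172].astype(int)
print('top cols156 rows170');print(im.min(2))
for n,f in(('top','t4'),('side','s4')): print(proj(n,[[.5937,.2003,.082],[.596,.203,.082]]))
def up(f,x,y,w,h): return cv2.resize(cv2.imread(f'pics/{f}.png')[y:y+h,x:x+w],None,fx=6,fy=6,interpolation=cv2.INTER_CUBIC)
cv2.imwrite('pics/z4.png',np.hstack([up('t4',290,130,66,100),up('s4',270,110,66,100)]))
E
```

```text
[ 0.5586 -0.2755  0.2383] [ 0.69    0.7239  0.0002 -0.0001]
min, cols186 rows224
[[ 54  47  45  48  53  57  53  50  42  35  36  34  45  88 127 149 174 158 106  64]
 [ 79  60  50  56  57  58  54  49  32  32  29  42  90 149 177 157 134  97  67  53]
 [ 69  56  56  57  55  50  45  35  27  30  35  77 141 181 159 114  75  60  52  53]
 [ 60  56  55  54  52  41  26  26  44  57  64 111 166 156 107  70  53  56  53  53]
 [ 57  55  56  49  39  25  26  55  89 123 127 134 145 110  67  53  54  56  54  49]
 [ 57  54  48  37  27  23  53  98 145 178 176 166 154 107  74  56  53  53  43  33]
 [ 52  43  33  28  29  54  92 140 181 196 179 148 130 106  97  68  48  38  26  24]
 [ 37  28  28  50  86 121 131 156 183 190 174 125 106  97  81  60  36  28  26  51]
 [ 24  27  49 101 149 178 155 132 148 175 166 121  98  79  56  37  21  29  51  98]
 [ 35  56 101 154 181 160 116  86  98 122 126 102  76  51  29  23  34  73 117 154]
 [ 69 111 155 183 161 109  68  56  59  77  80  67  48  26  28  46  87 148 194 192]
 [ 93 146 177 162 109  67  51  57  53  50  47  37  22  26  51  88 143 199 205 163]
 [ 85 113 128 100  68  
[... 622 characters left out ...]
5 171 173]
 [ 78  81  71  64  62  58  55  56  72 127 182 191 152 116 111 112]
 [ 79  77  77  75  73  74  86  92  89 126 173 176 133  90  84  83]
 [ 75  76  77  77  79  91 117 133 121 123 151 156 119  85  81  80]
 [ 76  74  74  77  78  92 125 144 130 119 125 122  99  80  77  79]
 [ 70  66  67  69  69  78 102 114 110 102 101  95  79  69  73  72]
 [ 58  55  56  58  57  62  69  78  77  78  77  75  66  65  67  71]
 [ 63  66  73  79  84  84  83  84  85  86  88  90  96 102 106 112]
 [ 85  98 107 115 120 120 118 120 119 120 123 126 142 165 175 178]
 [103 119 128 135 142 145 145 143 146 147 146 152 179 211 221 222]]
[[165.4077 178.6766]
 [164.5159 177.9001]]
[[197.2215 230.9764]
 [195.9921 231.0668]]
```

>>> step_arm(increments=[[[0,0,-25],[0,0,0]],[[0,0,-35],[0,0,0]],[[0,0,-35],[0,0,0]],[[0,0,-35],[0,0,0]],[[0,0,-30],[0,0,0]],[[0,0,-20],[0,0,0]],[[0,0,-14],[0,0,0]],[[0,0,-10],[0,0,0]]], fingers=0.1)

```text
time: 10.92
eef_pos: [0.5579, -0.2756, 0.0325]
tcp_rot: [0.69, 0.724, -0.0, -0.001]
contact_force: [0.0, 0.2, -0.5]
opening: 0.548
finger_force: 0.0
```

>>> step_arm(increments=[[[0,0,0],[0,0,0]],[[0,0,0],[0,0,0]],[[0,0,0],[0,0,0]]])

```text
time: 11.17
eef_pos: [0.5594, -0.2778, 0.0363]
tcp_rot: [0.691, 0.723, 0.0, 0.002]
contact_force: [0.9, -0.2, 0.1]
opening: 0.555
finger_force: 0.0
```

>>> step_arm(increments=[[[0,0,0],[0,0,0]],[[0,0,0],[0,0,0]],[[0,0,0],[0,0,0]],[[0,0,0],[0,0,0]],[[0,0,0],[0,0,0]],[[0,0,0],[0,0,0]],[[0,0,0],[0,0,0]]], fingers=-1, grip_force=60)

```text
time: 11.75
eef_pos: [0.5596, -0.2778, 0.036]
tcp_rot: [0.691, 0.723, 0.001, 0.002]
contact_force: [4.3, 2.1, 5.4]
opening: 0.139
finger_force: 58.8
```

>>> step_arm(increments=[[[-4,-0.2,0],[0,0,0]],[[-8,-0.4,0],[0,0,0]],[[-9,-0.4,0],[0,0,0]],[[-9,-0.4,0],[0,0,0]],[[-6,-0.3,0],[0,0,0]],[[-4,-0.2,0],[0,0,0]],[[0,0,0],[0,0,0]],[[0,0,0],[0,0,0]]])

```text
time: 12.42
eef_pos: [0.5207, -0.2802, 0.036]
tcp_rot: [0.691, 0.723, 0.001, 0.004]
contact_force: [7.8, -0.1, 2.6]
opening: 0.14
finger_force: 58.9
```

```bash
python3 - <<'E'
from h import *
snap('top','t5');snap('side','s5')
print(readout.get_state()['eef_pos'])
def up(f,x,y,w,h,s): return cv2.resize(cv2.imread(f'pics/{f}.png')[y:y+h,x:x+w],None,fx=s,fy=s,interpolation=cv2.INTER_CUBIC)
o=np.hstack([up('t5',290,170,40,60,10),up('s5',285,155,40,60,10)]);print(o.shape)
cv2.imwrite('pics/z5.png',cv2.convertScaleAbs(o,alpha=1.3))
E
```

```text
[ 0.52082569 -0.2802186   0.03601428]
(600, 800, 3)
```

View pics/z5.png

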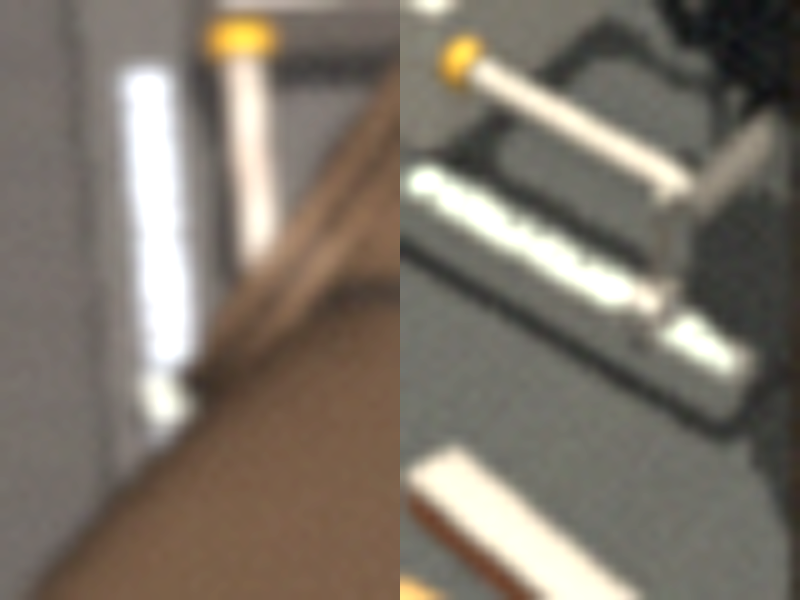

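The last view, side half, shows the bar running from about (770,130) to its end near (690,195), with the fin just beyond it, topped at about (667,188) and standing down to (655,300). So the bar is close to level with the fin. I'll measure it numerically in the side image.

```bash
python3 - <<'E'
from h import *
np.set_printoptions(linewidth=200,precision=4,suppress=True)
for f in('s5','side0'):
    im=cv2.imread(f'pics/{f}.png')[164:190,302:326].astype(int); print(f,'cols302 rows164');print(im.max(2))
E
```

```text
s5 cols302 rows164
[[ 86  82  85  84  85  84  85  88  86  85  78  77  69  56  38  48  65  46  23  15  20  17  25  31]
 [122  96  83  84  86  82  84  83  88  84  86  85  81  71  48  50  63  39  24  33  35  25  26  32]
 [191 152 113  87  82  81  83  85  82  85  87  87  86  78  54  50  57  38  53  70  57  36  31  39]
 [203 197 171 139 108  87  82  83  83  85  85  84  85  77  56  54  59  67  94  94  72  55  40  35]
 [161 187 200 192 167 136 107  86  81  81  84  83  84  79  58  61  83 100 114 108  80  63  50  39]
 [108 136 168 191 203 198 167 132 106  88  83  78  81  76  67  81 100 118 114 105  79  67  50  34]
 [ 84  92 112 141 174 198 204 193 165 126  89  66  66  81  89 103 114 117 110  95  72  67  46  39]
 [ 84  81  84  95 118 150 180 198 206 188 143  92  66  84 103 115 115 108  97  78  70  66  44  35]
 [ 87  86  82  84  84  97 121 153 187 208 196 150 103 102 113 116 105  95  84  72  70  64  42  36]
 [ 87  87  87  84  82  81  86  98 141 182 187 168 125 113 114 106  91  75  71  67  74  65  42  34]
 [ 88  87  86  85  85  83  83  84 121 153 135 127 112 111 101  86  66  57  59  50  63  65  
[... 3390 characters left out ...]
6  84]
 [179 210 230 232 232 213 171 154 128 122 113  91  84  84  85  85  84  87  87  86  84  85  87  87]
 [118 148 189 226 233 219 200 199 171 129 103  89  83  85  85  86  86  88  88  89  89  86  86  86]
 [ 89  94 124 156 165 159 169 195 183 127 106  95  87  86  86  83  87  86  83  85  89  86  86  89]
 [ 85  84  91  98 105 101 110 136 137 113 124 140 131 106  88  84  84  85  83  86  83  87  87  89]
 [ 84  86  85  87  88  88  86  97 114 127 164 210 198 158 120  94  83  82  81  84  85  85  86  82]
 [ 68  80  86  88  84  80  80  87 115 159 204 224 206 195 180 141 114  94  86  83  85  89  85  78]
 [ 47  61  73  83  83  79  71  75  97 126 164 195 215 227 223 200 186 150 103  86  85  82  75  59]]
```

```bash
python3 - <<'E'
from h import *
np.set_printoptions(precision=4,suppress=True)
for deg in(2.3,3.0,3.7):
    a=np.radians(deg);ux=np.array([np.cos(a),np.sin(a),0])
    g=lambda n,p,z:(onz(n,[p],z)[0]@ux).round(4)
    print(deg,'side home',g('side',(309.5,164),.055),'now',g('side',(320,168),.055),g('side',(319.5,169),.055),'fin',g('side',(311.3,173.6),.074),
     'top home',g('top',(c2((150,384))+c2((336,372)))/2,.055),'fin',g('top',(310.9,206.5),.074))
im=cv2.imread('pics/top0.png')[200:214,302:318].astype(int);print(im.max(2))
im=cv2.imread('pics/top0.png')[184:200,312:348].astype(int);print(im.max(2)[:,::3])
E
```

```text
2.3 side home 0.5526 now 0.5139 0.5122 fin 0.5077 top home 0.5476 fin 0.5055
3.0 side home 0.5491 now 0.5103 0.5086 fin 0.5048 top home 0.5439 fin 0.5025
3.7 side home 0.5454 now 0.5065 0.5049 fin 0.5017 top home 0.5401 fin 0.4995
[[104 129 172 204 215 216 188 141 109  99  88  78  72  72  72  73]
 [106 126 171 208 222 220 191 142 110 102  97  94  91  89  91  90]
 [107 124 166 203 220 219 192 144 113 103 101 100  99  97  99 100]
 [107 120 153 190 208 211 191 148 114 105 104 104 100  99 100 102]
 [106 116 152 196 220 220 198 155 119 108 104 102 101 100 102 102]
 [102 111 145 191 219 220 202 161 132 119 115 107 100  99 100 102]
 [104 110 137 180 208 213 197 172 157 146 129 114 104 102 100 101]
 [102 116 151 191 214 207 186 171 166 156 136 116 105  99 100 101]
 [102 122 163 202 215 194 157 138 135 127 117 110 101 100 100 101]
 [100 116 159 199 210 184 148 132 120 112 105 104 101 101 102 100]
 [ 98 104 142 189 206 187 164 148 134 117 106 104 101 101 101 101]
 [ 94  94 124 168 189 177 154 138 127 114 106 105 100 102 101 102]
 [ 94  93 108 141 162 156 142 127 111 106 105 100 102 100 100 102
[... 186 characters left out ...]
100  98  98  96 100  99  54 172 146]
 [ 86 199 111  98  98  99 100  98  98  58 166 150]
 [ 80 200 114 103  99  99  97 100 100  69 161 156]
 [ 75 200 117 104 104 109 107 111 116 106 159 167]
 [ 72 201 130 125 130 143 145 151 157 160 180 183]
 [ 74 201 164 167 174 189 195 199 202 204 206 195]
 [ 75 203 204 205 209 218 219 219 219 214 210 191]
 [ 72 207 216 211 211 214 211 204 200 191 183 164]
 [ 71 188 194 185 182 176 168 161 156 145 134 126]
 [ 66 143 150 138 129 120 112 110 107  96  88 102]
 [ 65  95 100  86  80  74  69  67  68  62  69  97]
 [ 68  61  65  57  55  54  53  53  55  51  65  96]
 [ 76  51  54  52  51  51  54  57  57  54  68  95]
 [ 81  56  57  55  57  55  68  72  73  72  78  97]]
```

Both cameras put the fin about 41.5 mm from home, and the bar is out about 38.8 mm. I'll pull 2.5 mm more and settle.

>>> step_arm(increments=[[[-1.5,-0.1,0],[0,0,0]],[[-1,0,0],[0,0,0]],[[0,0,0],[0,0,0]],[[0,0,0],[0,0,0]],[[0,0,0],[0,0,0]],[[0,0,0],[0,0,0]],[[0,0,0],[0,0,0]],[[0,0,0],[0,0,0]]])

```text
time: 13.18
eef_pos: [0.5186, -0.2804, 0.036]
tcp_rot: [0.691, 0.723, 0.001, 0.004]
contact_force: [8.8, 0.7, 2.1]
opening: 0.139
finger_force: 58.9
```

```bash
python3 - <<'E'
from h import *
np.set_printoptions(linewidth=200,precision=4,suppress=True)
snap('top','t6');snap('side','s6');s=readout.get_state();print(s['eef_pos'],s['finger_force'],s['opening'])
im=cv2.imread('pics/s6.png')[164:178,308:326].astype(int);print(im.max(2))
a,b=[cv2.imread(f'pics/{f}.png')[165:190,150:180].astype(int) for f in('t4','t6')];print('carrier change',abs(a-b).mean())
E
```

```text
[ 0.5186 -0.2804  0.0361] 58.89134645462036 0.14447922364928378
[[ 84  84  86  83  77  78  70  57  43  35  54  59  35  17  18  17  24  34]
 [ 84  85  84  85  87  85  83  72  56  42  55  54  31  30  40  31  30  31]
 [ 85  83  84  87  84  84  85  88  71  49  55  47  36  61  75  54  32  35]
 [ 84  83  84  85  83  86  86  83  75  55  59  49  67  93  90  69  45  41]
 [107  88  84  85  84  83  86  83  70  52  66  80  99 106  94  78  65  43]
 [166 131 105  85  81  81  80  83  72  66  84 102 114 109  86  75  69  48]
 [207 191 163 126  89  65  63  78  81  89 106 116 114 106  81  73  63  47]
 [182 199 207 189 141  93  59  70  89 107 113 115 104  90  72  70  60  43]
 [121 155 185 206 195 158  95  84 107 113 117 107  93  77  64  68  54  39]
 [ 85  99 142 183 190 179 125 108 115 115 103  89  79  76  64  67  53  36]
 [ 82  86 122 153 141 141 118 111 113 102  86  67  61  71  67  65  52  40]
 [ 84  87  98 110  93  98  95 101  94  84  62  49  49  56  58  56  48  36]
 [ 86  84  85  84  80  83  84  84  72  61  48  44  48  50  48  50  43  39]
 [ 85  85  80  81  78  81  75  67  54  48  42  43  46  45  47  44  42  42]]
carrier change 1.0302222222222222
```

```bash
python3 -c "
from plant import sign_off
print(sign_off())"
```

```text
the job is handed in; nothing more can be done
None
```

The job is handed in, and sign-off returned no verdict: both bosses were paused under the torch tip by image measurement (about 3 mm uncertainty), and the bar is held gripped about 41 mm out, against a fin estimate of 41.5 mm (individual readings ran 39 to 44 mm).

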